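Cut the power, work the sagging bolt free and hold the guard gate ajar

ROBOT

A 6-joint arm with a two-finger parallel gripper is mounted at the origin on the work surface. World frame = base frame: x ahead of the robot, y to its left, z up, the work surface at z = 0. Lengths are in mm, angles in rad, forces in N, time in s.
With the tool pointing down it reaches from about 350 to 875 mm from the base axis. Payload 4.2 kg.
Tool frame: the origin (TCP) lies between the finger pads; the fingertips stand 22 mm ahead of it and the grasp point (between the pads) lies 3 mm ahead of it; x points along the fingers, z is the direction in which the jaws open and shut, and the axes are right-handed (so a half turn about x gives the same grasp; the last joint's range is limited). The gripper opens to 85 mm and grips with 20 to 120 N. Pads are 22 mm wide; open, the fingers measure 114 mm over their backs; the gripper's body (76 mm by 85 mm) begins 54 mm behind the grasp point. The pads swing forward as they close: fully open they stand 13 mm farther back than shut.
Start: joints at [-0.881, 0.385, 0.008, 0, -1.194, -0.259], TCP at [261.011, -567.867, 253.312] pointing down, gripper open.
Joint ranges: [-3.14, 3.14], [-1.21, 2.06], [-1.07, 1.41], [-3.16, 2.05], [-2.99, -0.16], [-3.1, 3.1]. Speed limits (rad/s): [2.79, 2.79, 3.14, 3.14, 3.14, 3.14].

INTERFACE

Orientations are given as a 3x3 rotation matrix whose columns are the frame's x, y, z axes.
In Python, from bench import env gives the robot as it stands.
- The arm moves only by the tool servo_tool, never from a script. Its argument "plan" is a list that holds one entry, the list of rows, each a list of 6 numbers: the shift along the world's x, y, z in cm, then the turn, a rotation vector about the world's x, y, z in rad. A call has 1 to 12 rows; each row is the pose to reach, as a shift and turn from the pose commanded when the call began; what a row does not reach only later rows make up. A row lasts 1/12 s, in which the tool goes at most 41.7 mm and 7.16 degrees, less where a joint would pass 70% of its speed; a pose out of reach is approached as far as the arm can. A call with a gripper value outside its range is refused whole. "claw" is the opening in per cent of the stroke, from 0 (shut) to 100 (fully open), set as the call begins (left out, the last holds). The fingers move at their own pace and stop on an object; "squeeze" is the grip in N (left out, the last holds). Time passes only in rows, so rows that repeat a pose let the fingers close. It gives the time, the measured TCP pose, the force and the opening at its end, in the units of the state.
- env.read_state(): the state, without advancing time (a new reading comes with each control period).
- env.snapshot(name): name is "scene" or "side" or "wrist"; returns a dict with "color" (480x640x3 uint8, red, green, blue), "fx", "fy", "cx", "cy" (pixels), "extrinsics" (4x4, takes a point from camera to world coordinates). Camera axes: x right, y down, z forward; pixel columns grow to the right and rows downward; lengths in mm; the calibration is good to about 2 mm. A picture is of the moment at which its call begins. There is no depth.
- env.hand_in(): hands the job in, once; it reports no verdict.
The state is a dict: "time": time; "joint_positions": joint angles; "qd": joint speeds; "effort": joint torques, N m; "position": TCP position; "orientation": TCP orientation; "ft_force": force on the tool from outside, world axes, zero at the start; "wrist_torque": the same for the moment, N m; "opening": opening from 0.0 (shut) to 1.0 (fully open).
Only numpy, scipy, OpenCV 4.12 (cv2) and the standard library are available. Lean on these libraries where they do the work, as an engineer would, in place of code of your own. Each camera call takes 0.05 s, during which the arm holds its last target.

TASK

Cut the power to the gel station by pressing the yellow paddle all the way down to its stop for a moment; then take the red knob of the guard's barrel bolt, lift the sagging bolt over the bent lip of its keeper while you pull it back until its nose is well clear, nearly as far as it goes, and swing the gate ajar, about 25 degrees towards the robot. A spring closes the gate, so finish while still holding it there, steady, by the knob. Leave the other things on the bench where they stand.

Things in the scene. Friction and masses are not known exactly. Their poses are not given: they have to be found in the camera images.
- paddle (a joint): Yellow spring paddle (115 x 70 mm) on the grey power cut-off box, left or right of the guard. 0 = up at rest, 0.22 rad = down on its stop. Level hinge along its far edge; the free edge is nearest the robot. Pushed straight down at paddle_pad it takes about 3 N to start moving and 6 N to reach the stop, where it is rigid. It springs back up when let go.
- paddle_pad (a point): Centre of the black rubber pad on top of the paddle, where to press, 85 mm from the hinge; about 93 mm above the table at rest, 19 mm lower at the stop. Its x axis points from the pad to the hinge.
- knob: Upright round red knob of the bolt, 22 mm diameter; origin on its axis, 16 mm below its flat top, 219 mm above the table at rest; the shank goes on 40 mm below the origin to the steel rod. Gate shut: x axis away from the robot, square to the gate; y along the gate to the hinge (the way to draw). Staples over the rod, 37 mm to the latch side and 85 mm to the hinge side, end 195 mm above the table.
- bolt_draw (a joint): How far the bolt (0.2 kg with knob) is drawn along the gate towards the hinge, m: 0 to 0.004 at the start, 0.050 = as far as it goes. The nose is out of the keeper from 0.026 on. About 1.5 N of friction and some inertia (move it slowly); it stays where it is left.
- bolt_lift (a joint): How far the bolt is raised in its tall worn staples, m: 0 = sagging by its weight, 0.020 = highest. The lug under its nose hangs behind the bent-up lip of the brass keeper on the right-hand post and passes over it only while raised more than 0.010 (0.015 is good); keep it raised until drawn 0.026.
- gate (a joint): Angle of the clear framed gate (270 mm wide, top rail 150 mm, underside 30 mm above the table), rad: 0 = shut, grows as the free edge swings towards the robot, at most 1.2. A spring pulls it shut: 0.35 N m at 0, about 0.6 N m at 0.45 rad; let go, it closes. It cannot open while the bolt's nose is in the keeper.
- gate_hinge (a point): On the gate's upright hinge axis, at its left end seen from the robot (+y), 150 mm above the table; does not move with the gate. x away from the robot, square to the shut gate; y along it from free edge to hinge. The knob is 215 mm from the axis, along the gate, with the bolt at 0, and nearer as it is drawn. Seen from above the gate opens clockwise about this point.
- guard: Open-topped clear shield on a white base plate (350 x 190 mm), aluminium posts, fixed to the bench, a gel tank inside; origin on the table under the middle of the shut gate; x away from the robot into the guard, y along the shut gate to the hinge. Highest parts: keeper and staples, 195 mm.
- cutoff: Grey power cut-off box under the paddle, 150 x 100 mm, 55 mm high, fixed; origin at the centre of its underside, x axis towards the paddle's hinge end.
- tip_box: Bystander: blue box of pipette tips, 120 x 85 x 67 mm, loose; origin at the centre of its underside.
- bottle: Bystander: clear bottle with blue cap, 76 mm diameter, 170 mm high, loose; origin at the centre of its underside.
- comb: Bystander: white gel comb lying flat, 150 mm long, 12 mm high, loose; origin on its underside.
- level: Bystander: round white bubble level, 44 mm diameter, 19 mm high, loose; origin on its underside.
- tube_rack: Bystander: orange tube rack, 90 x 140 mm, 75 mm high with its tubes, loose; origin at the centre of its underside.
- tray: Bystander: clear casting tray, 150 x 100 x 35 mm, loose; origin at the centre of its underside.
- beaker: Bystander: glass beaker, 76 mm diameter, 95 mm high, loose; origin at the centre of its underside.

How it is judged:
By the outcome, as a careful person would: the job done as asked, in the order asked, and still so for the second after the job is handed in, while the arm keeps its last pose, push and grip.
It also fails if it takes over 56 s, if anything falls off the work surface, if the arm or the gripper's body presses on something with over 40 N, if the wrist force passes 120 N, or if a joint passes its speed limit or range.

## Working session

There is one attempt and no reset: what is moved stays moved. The work goes in short steps, Python scripts to look and compute and a tool call to move; the robot and the scene stay as the last step left them, time stands still between calls to the robot, and variables do not carry over. Pictures are saved under pics/ and viewed, and the job is handed in when it is done.

Besides the shell and the picture viewer there is one more tool, called after "Call:" as a command line: name --argument value ..., lists and objects as JSON in quotes. servo_tool: Moves the arm, as the interface text tells. Its arguments: {"type":"object","properties":{"plan":{"type":"array","items":{"type":"array","items":{"type":"array","items":{"type":"number"}}}},"claw":{"type":"number"},"squeeze":{"type":"number"}},"required":["plan"]}

```bash
ls; mkdir -p pics
python3 - <<'E'
from bench import env
import cv2,numpy as np
print(env.read_state())
for n in ["scene","side","wrist"]:
    s=env.snapshot(n); cv2.imwrite(f"pics/{n}0.png",s["color"][:,:,::-1]); print(n,s["fx"],s["fy"],s["cx"],s["cy"],np.round(s["extrinsics"],3).tolist())
E
```

```text
pics
{'time': 0.0, 'joint_positions': array([-8.81395492e-01,  3.85578400e-01,  6.60731366e-03, -5.16325903e-04,
       -1.19400556e+00, -2.58619009e-01]), 'qd': array([ 0.00047101, -0.00068901,  0.00085516,  0.00121038,  0.00040503,
        0.00063993]), 'effort': array([ 6.76211334e-05, -3.92291272e+01,  1.88404584e+01,  4.18624252e+00,
       -4.61233474e-03, -1.64018917e-05]), 'position': array([ 260.79204603, -567.3888893 ,  252.19853557]), 'orientation': array([[-1.01635146e-03, -9.08719036e-01, -4.17407092e-01],
       [ 1.98773778e-03, -4.17408319e-01,  9.08716867e-01],
       [-9.99997508e-01,  9.38798719e-05,  2.23052871e-03]]), 'ft_force': array([ 0.32523235,  0.37372781, -1.37837578]), 'wrist_torque': array([-0.01618625,  0.00704241,  0.03125165]), 'opening': 0.9991077233067626}
scene 461.4238773556947 461.4238773556947 316.3829127892315 238.7749465280243 [[0.701, 0.594, -0.395, 1099.361], [0.713, -0.591, 0.377, -577.401], [-0.01, -0.546, -0.838, 1377.149], [0.0, 0.0, 0.0, 1.0]]
side 564.4628472466222 564.4628472466222 312.00122040438947 244.92476516974037 [[-0.745, -0.443, 0.498, -189.39], [-0.666, 0.511, -0.543, 747.973], [-0.013, -0.737, -0.676, 1096.173], [0.0, 0.0, 0.0, 1.0]]
wrist 404.79923317061554 404.79923317061554 317.5568957812859 238.3110547467644 [[-0.418, 0.872, 0.255, 196.611], [0.909, 0.401, 0.119, -597.883], [0.001, 0.282, -0.959, 372.409], [0.0, 0.0, 0.0, 1.0]]
```

View pics/scene0.png

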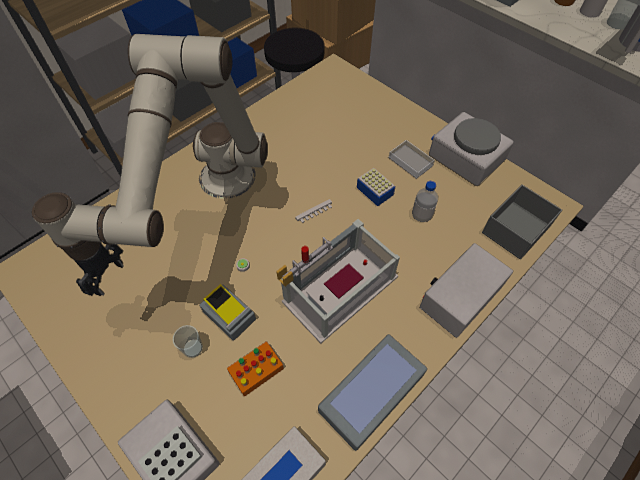

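View pics/side0.png

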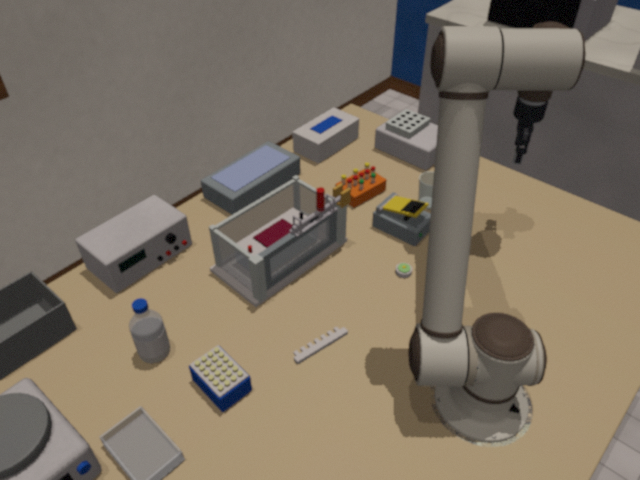

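View pics/wrist0.png

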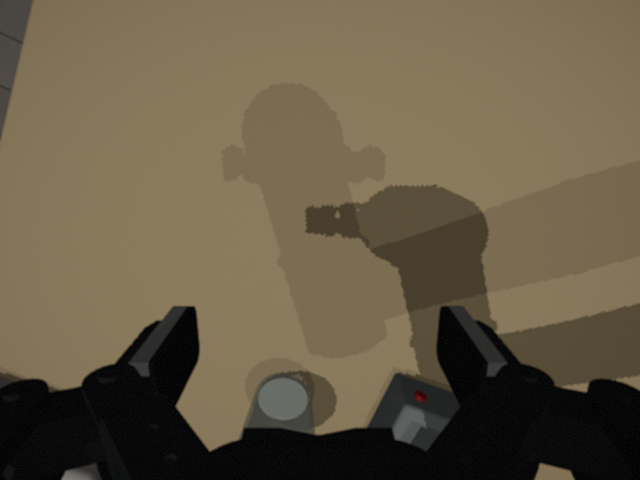

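The scene view shows the guard at about (340,280), the red knob at (305,254), the yellow paddle at (225,308) and the beaker at (187,340). I'll zoom in on these.

Run:
```python
import cv2
a=cv2.imread("pics/scene0.png")[200:380,170:410]; cv2.imwrite("pics/sc_z.png",cv2.resize(a,None,fx=3.3,fy=3.3,interpolation=cv2.INTER_CUBIC))
a=cv2.imread("pics/side0.png")[160:310,200:450]; cv2.imwrite("pics/sd_z.png",cv2.resize(a,None,fx=3.2,fy=3.2,interpolation=cv2.INTER_CUBIC))
```

```text
(no output)
```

View pics/sc_z.png

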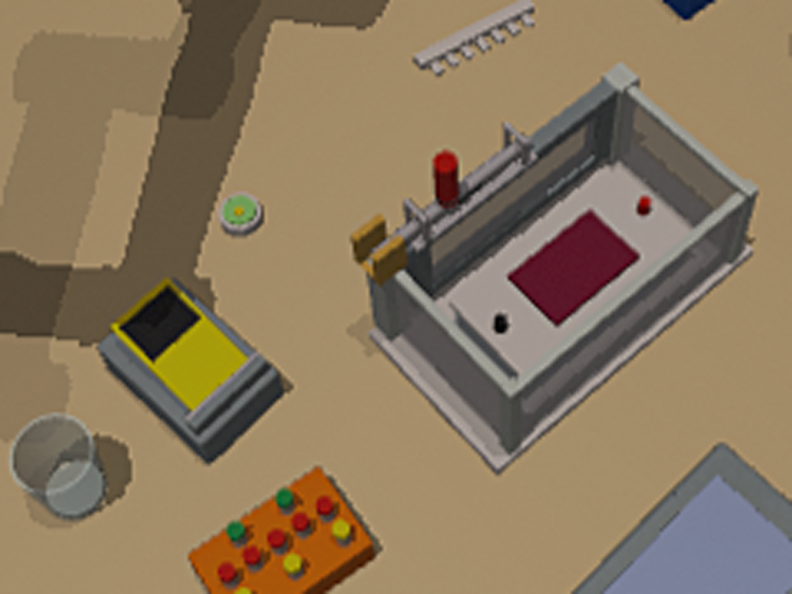

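View pics/sd_z.png

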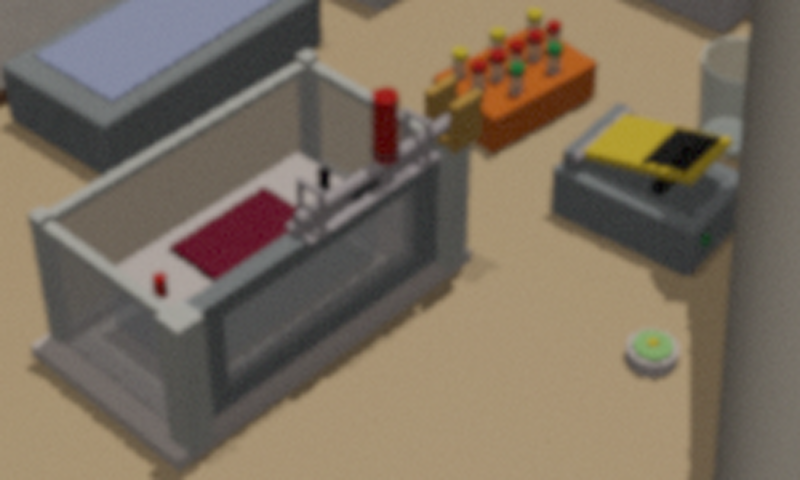

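```bash
cat > h.py <<'E'
import numpy as np
from bench import env
C={"scene":(461.4238773556947,316.3829127892315,238.7749465280243,None),"side":(564.4628472466222,312.00122040438947,244.92476516974037,None)}
def rays(s,px):
    E=s["extrinsics"]; px=np.atleast_2d(px).astype(float)
    d=np.c_[(px[:,0]-s["cx"])/s["fx"],(px[:,1]-s["cy"])/s["fy"],np.ones(len(px))]
    return E[:3,3],d@E[:3,:3].T
def atz(s,px,z):
    o,d=rays(s,px); return o+d*((z-o[2])/d[:,2])[:,None]
def tri(s1,p1,s2,p2):
    o1,d1=rays(s1,p1);o2,d2=rays(s2,p2);A=np.c_[d1[0],-d2[0]];t=np.linalg.lstsq(A,o2-o1,rcond=None)[0]
    a=o1+t[0]*d1[0];b=o2+t[1]*d2[0];return (a+b)/2,np.linalg.norm(a-b)
def proj(s,P):
    E=s["extrinsics"];P=np.atleast_2d(P);c=(P-E[:3,3])@E[:3,:3]
    return np.c_[s["fx"]*c[:,0]/c[:,2]+s["cx"],s["fy"]*c[:,1]/c[:,2]+s["cy"]]
E
python3 - <<'E'
from h import *
np.set_printoptions(precision=1,suppress=True)
A=env.snapshot("scene");B=env.snapshot("side")
z=lambda p:np.array([170,200])+np.array(p)/3.3
y=lambda p:np.array([200,160])+np.array(p)/3.2
print("pad",tri(A,z((161,320)),B,y((685,151))),atz(A,z((161,320)),93),atz(B,y((685,151)),93))
print("knob",tri(A,z((446,158)),B,y((385,95))),atz(A,z((446,158)),235),atz(B,y((385,95)),235))
print("plate near-latch",atz(A,z((372,335)),8),atz(B,y((465,258)),8))
print("plate far latch, far hinge",atz(A,z([(500,470),(752,252)]),8))
print("near hinge", atz(B,y((182,465)),0), "farhinge",atz(B,y((37,350)),8))
print("paddle corners",atz(A,z([(168,280),(112,327),(190,415),(248,358)]),93))
print("staples top",tri(A,z((412,203)),B,y((424,112))),tri(A,z((509,127)),B,y((301,183))),)
print("post tops",tri(A,z((622,72)),B,y((180,318))),tri(A,z((752,190)),B,y((40,215))))
E
```

```text
pad (array([ 435.3, -362.2,   95.1]), np.float64(0.3966574697315462)) [[ 434.3 -361.8   93. ]] [[ 436.4 -364.7   93. ]]
knob (array([ 562.6, -109.1,  238.2]), np.float64(2.1178633589032696)) [[ 560.3 -108.5  235. ]] [[ 566.2 -111.6  235. ]]
plate near-latch [[ 550.3 -209.5    8. ]] [[ 551.6 -202.8    8. ]]
plate far latch, far hinge [[ 737.5 -217.6    8. ]
 [ 754.2  127.4    8. ]]
near hinge [[571.4 131.8   0. ]] farhinge [[753.  127.1   8. ]]
paddle corners [[ 405.8 -331.2   93. ]
 [ 407.9 -398.6   93. ]
 [ 527.5 -401.5   93. ]
 [ 521.3 -328.8   93. ]]
staples top (array([ 557. , -148.9,  201. ]), np.float64(0.06590409514893851)) (array([566.1, -24.2, 200.2]), np.float64(15.601980169702246))
post tops (array([571.8, 116.6, 153.2]), np.float64(0.1835163296222825)) (array([747. , 105. , 149.1]), np.float64(0.961916369023877))
```

Call:
servo_tool --plan '[[[1, 1.2, 0, 0, 0, 0], [3, 3.5, 0, 0, 0, 0], [5.2, 6.1, -0.5, 0, 0, 0], [7.4, 8.7, -1.5, 0, 0, 0], [9.6, 11.3, -3, 0, 0, 0], [11.8, 13.9, -5, 0, 0, 0], [14, 16.5, -7, 0, 0, 0], [16, 18.8, -8.6, 0, 0, 0], [17.1, 20.1, -9.6, 0, 0, 0], [17.4, 20.5, -10, 0, 0, 0], [17.4, 20.5, -10, 0, 0, 0], [17.4, 20.5, -10, 0, 0, 0]]]' --claw 0 --squeeze 30

```text
time: 1.25
position: [435.0, -363.2, 153.6]
orientation: [[-0.0, -0.908, -0.418], [-0.0, -0.418, 0.908], [-1.0, 0.0, -0.0]]
ft_force: [0.2, 0.3, 0.1]
opening: -0.0
```

Run:
```python
from h import *
import cv2
for n in ["scene","wrist","side"]:
    s=env.snapshot(n); a=s["color"][:,:,::-1]
    if n=="scene":
        a=cv2.resize(a[200:380,170:410],None,fx=3.3,fy=3.3,interpolation=cv2.INTER_CUBIC)
    if n=="side": a=cv2.resize(a[140:290,280:480],None,fx=3.2,fy=3.2)
    if n=="wrist": 
        for z in (74,93): print(z,proj(s,[435,-362,z]))
    cv2.imwrite(f"pics/{n}1.png",a)
s=env.read_state();print(s["time"],s["position"],s["ft_force"],s["opening"])
```

```text
74 [[321.83868524 262.17567903]]
93 [[322.18206775 275.61232082]]
1.4 [ 434.70055456 -363.94693846  154.1981762 ] [-0.20289699  0.10859941 -0.57740439] 3.396698554683034e-05
```

View pics/wrist1.png

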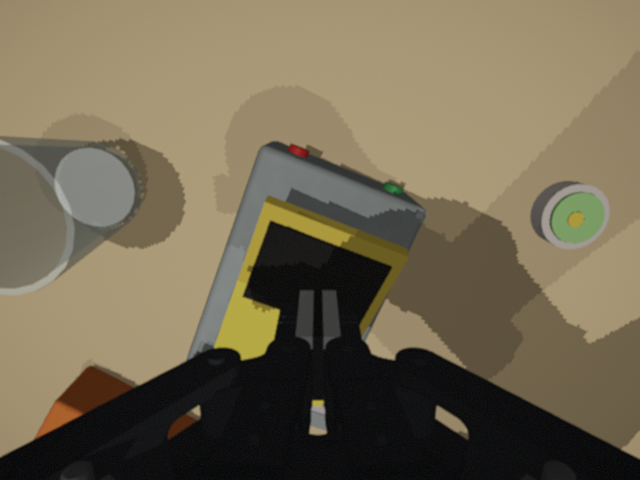

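View pics/scene1.png

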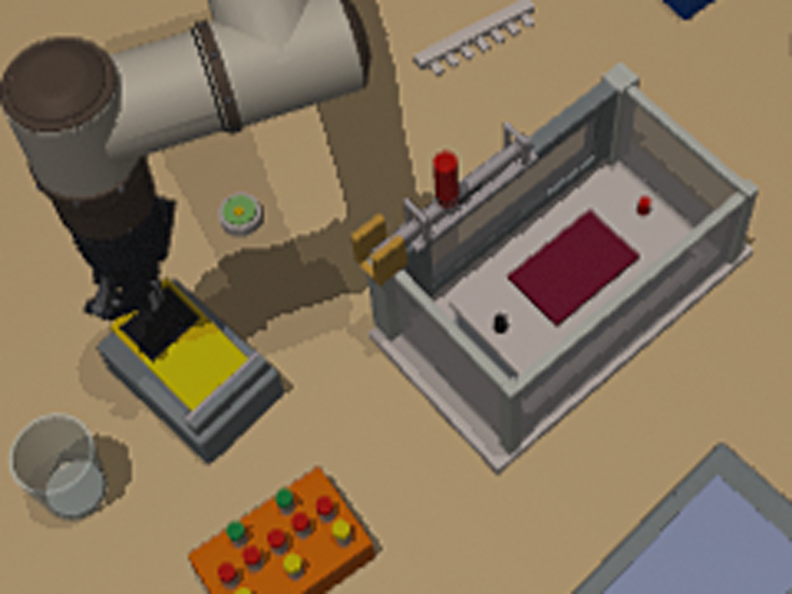

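View pics/side1.png

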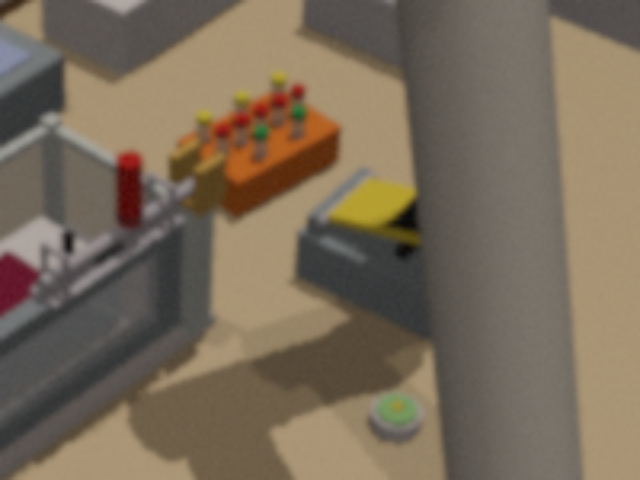

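The wrist view has the pad corners around (270,222)–(391,265), with the centre near (318,280). The projected target is (322,275), so they agree. Pressing now.

Call:
servo_tool --plan '[[[0, 0.1, -1.2, 0, 0, 0], [0, 0.1, -2.6, 0, 0, 0], [0, 0.1, -3.5, 0, 0, 0], [0, 0.1, -4.0, 0, 0, 0], [0, 0.1, -4.5, 0, 0, 0], [0, 0.1, -5.0, 0, 0, 0], [0, 0.1, -5.3, 0, 0, 0], [0, 0.1, -5.6, 0, 0, 0], [0, 0.1, -5.6, 0, 0, 0]]]'

```text
time: 2.15
position: [434.7, -362.2, 97.3]
orientation: [[-0.001, -0.909, -0.418], [-0.0, -0.418, 0.909], [-1.0, 0.001, -0.0]]
ft_force: [-2.8, -2.0, 4.3]
opening: -0.001
```

Call:
servo_tool --plan '[[[0, 0, -0.1, 0, 0, 0], [0, 0, -0.2, 0, 0, 0], [0, 0, -0.3, 0, 0, 0], [0, 0, -0.3, 0, 0, 0], [0, 0, -0.3, 0, 0, 0]]]'

```text
time: 2.57
position: [435.0, -362.1, 95.8]
orientation: [[0.0, -0.908, -0.418], [-0.001, -0.418, 0.908], [-1.0, 0.0, -0.001]]
ft_force: [-5.2, -0.2, 11.1]
opening: 0.0
```

Call:
servo_tool --plan '[[[0, 0, -0.1, 0, 0, 0], [0, 0, -0.2, 0, 0, 0], [0, 0, -0.2, 0, 0, 0], [0, 0, -0.2, 0, 0, 0], [0, 0, -0.2, 0, 0, 0], [0, 0, -0.2, 0, 0, 0]]]'

```text
time: 3.07
position: [435.0, -362.2, 95.5]
orientation: [[0.0, -0.908, -0.419], [-0.001, -0.419, 0.908], [-1.0, 0.0, -0.001]]
ft_force: [-7.1, 3.1, 19.5]
opening: 0.003
```

Run:
```python
from h import *
import cv2
s=env.snapshot("scene"); a=cv2.resize(s["color"][200:380,170:410,::-1],None,fx=3.3,fy=3.3,interpolation=cv2.INTER_CUBIC)
cv2.imwrite(f"pics/scene2.png",a)
cv2.imwrite(f"pics/wrist2.png",env.snapshot("wrist")["color"][:,:,::-1])
```

```text
(no output)
```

View pics/scene2.png

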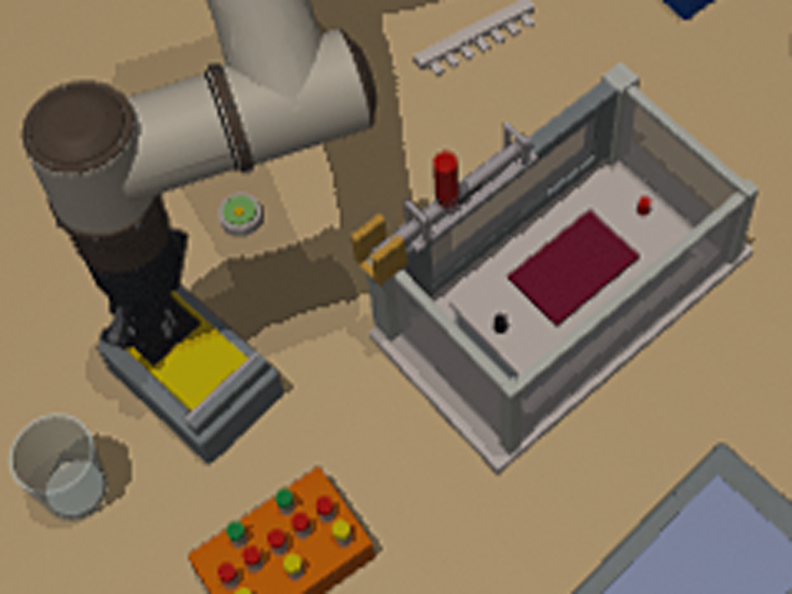

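View pics/wrist2.png

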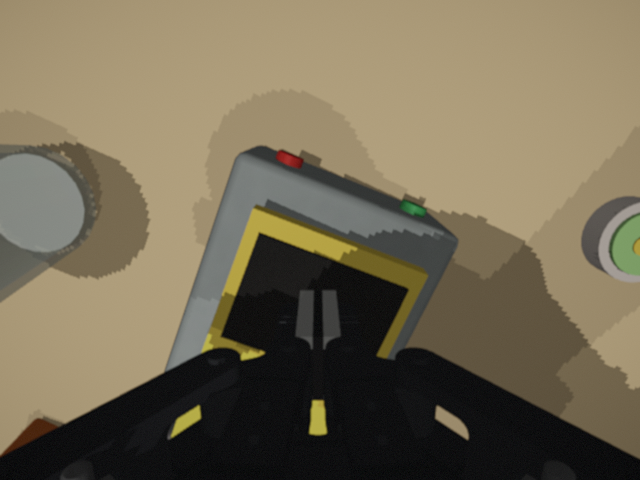

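The paddle is flat on the box, rigid, at 19.5 N. Lifting off and moving above the knob with the jaws open, turned square to the gate.

Call:
servo_tool --plan '[[[0, 0, 1, 0, 0, 0], [0, 0, 4, 0, 0, 0], [0, 0, 8, 0, 0, 0.1], [0, 0.5, 12, 0, 0, 0.2], [1, 2, 15.5, 0, 0, 0.31], [2.5, 5, 18.5, 0, 0, 0.42], [4, 8, 20.5, 0, 0, 0.53], [5.5, 11, 21.8, 0, 0, 0.64], [7, 14, 21.8, 0, 0, 0.75], [8.5, 17, 21.8, 0, 0, 0.86], [10, 20, 21.8, 0, 0, 0.97], [11.2, 22.3, 21.8, 0, 0, 1.05]]]'

```text
time: 4.17
position: [548.5, -135.8, 310.0]
orientation: [[0.002, -0.083, -0.997], [0.002, -0.997, 0.083], [-1.0, -0.002, -0.002]]
ft_force: [0.4, -0.6, -0.5]
opening: 0.002
```

Call:
servo_tool --plan '[[[1, 2, 0, 0, 0, 0.037], [1.5, 2.9, 0, 0, 0, 0.037], [1.5, 2.9, 0, 0, 0, 0.037], [1.5, 2.9, 0, 0, 0, 0.037], [1.5, 2.9, 0, 0, 0, 0.037], [1.5, 2.9, 0, 0, 0, 0.037], [1.5, 2.9, 0, 0, 0, 0.037]]]' --claw 100

```text
time: 4.75
position: [561.7, -110.8, 310.5]
orientation: [[0.0, -0.055, -0.999], [0.0, -0.999, 0.055], [-1.0, -0.0, -0.0]]
ft_force: [-0.3, 0.1, -0.0]
opening: 0.976
```

Run:
```python
from h import *
import cv2
np.set_printoptions(precision=2,suppress=True)
s=env.snapshot("wrist"); cv2.imwrite("pics/wrist3.png",s["color"][:,:,::-1]); np.savez("w3.npz",**s)
print(proj(s,[562,-109,235]))
s=env.snapshot("scene"); a=cv2.resize(s["color"][200:380,170:410,::-1],None,fx=3.3,fy=3.3,interpolation=cv2.INTER_CUBIC)
cv2.imwrite(f"pics/scene3.png",a)
r=env.read_state();print(r["time"],r["position"],r["ft_force"],r["joint_positions"],r["orientation"])
```

```text
[[318.7  268.82]]
4.85 [ 561.75 -110.62  310.47] [-0.15  0.37  0.98] [ 0.09  0.26 -0.03 -0.   -1.28 -0.14] [[ 0.   -0.05 -1.  ]
 [ 0.   -1.    0.05]
 [-1.   -0.   -0.  ]]
```

View pics/wrist3.png

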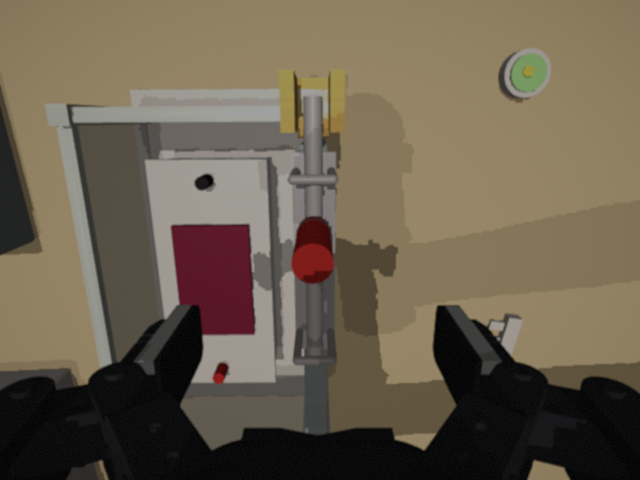

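View pics/scene3.png

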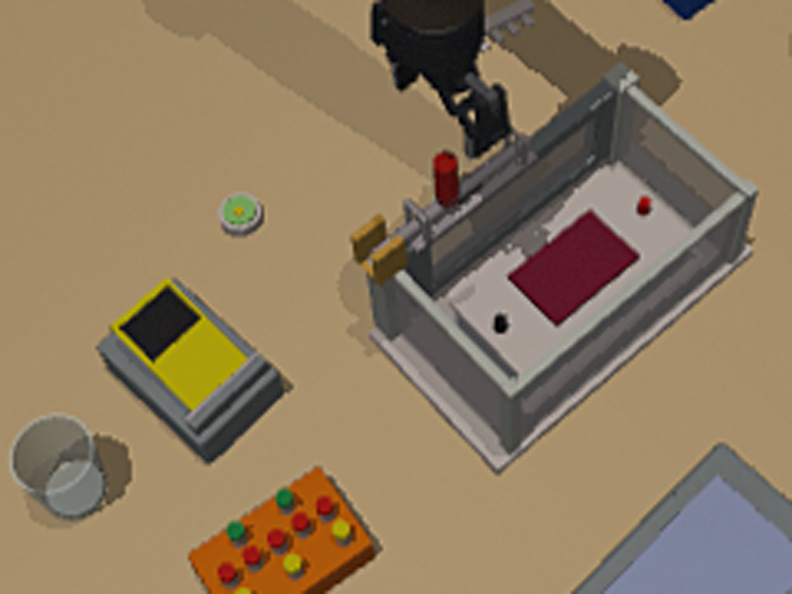

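Run:
```python
from h import *
np.set_printoptions(precision=2,suppress=True)
s=dict(np.load("w3.npz"))
print(atz(s,[313,263],235)); 
r=atz(s,[[313,105],[315.5,345]],179);print(r,(r[1]-r[0])/np.linalg.norm(r[1]-r[0]))
b=atz(s,[[295,315.],[320,415]],150);print(b)
```

```text
[[ 564.75 -112.33  235.  ]]
[[ 560.86 -191.02  179.  ]
 [ 568.3   -31.13  179.  ]] [0.05 1.   0.  ]
[[583.64 -40.38 150.  ]
 [569.35  51.92 150.  ]]
```

Wrist view: the knob top is at (313,263), which puts the knob at about (564.6, −112). The rod direction is (0.047, 0.999). Descending and gripping.

Call:
servo_tool --plan '[[[0.25, -0.15, -1, 0, 0, 0], [0.25, -0.15, -2.5, 0, 0, 0], [0.25, -0.15, -4, 0, 0, 0], [0.25, -0.15, -5.5, 0, 0, 0], [0.25, -0.15, -7, 0, 0, 0], [0.25, -0.15, -8.2, 0, 0, 0], [0.25, -0.15, -8.8, 0, 0, 0], [0.25, -0.15, -8.8, 0, 0, 0], [0.25, -0.15, -8.8, 0, 0, 0]]]'

```text
time: 5.6
position: [564.6, -111.6, 222.2]
orientation: [[-0.0, -0.053, -0.999], [-0.0, -0.999, 0.053], [-1.0, 0.0, 0.0]]
ft_force: [0.5, 0.1, 0.2]
opening: 1.001
```

Run:
```python
from h import *
import cv2
s=env.snapshot("wrist"); cv2.imwrite("pics/wrist4.png",s["color"][:,:,::-1])
print(proj(s,[564.5,-112,235]))
```

```text
[[320.5896414  364.72144025]]
```

View pics/wrist4.png

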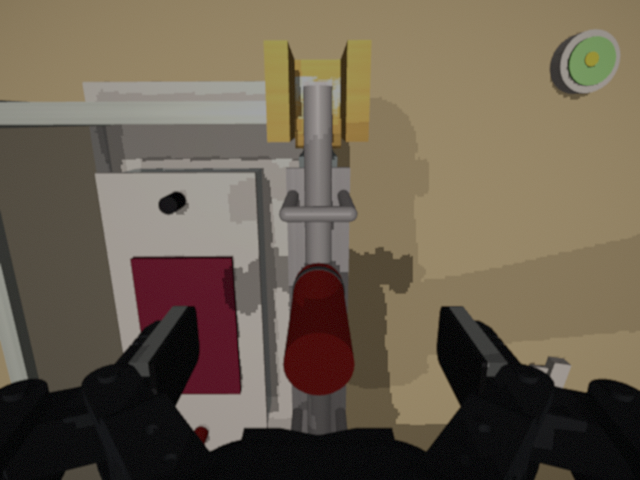

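The knob top at (319,363) sits centred between the fingers. The projection predicted (320.6,364.7). Closing.

Call:
servo_tool --plan '[[[0, 0, 0, 0, 0, 0], [0, 0, 0, 0, 0, 0], [0, 0, 0, 0, 0, 0], [0, 0, 0, 0, 0, 0], [0, 0, 0, 0, 0, 0], [0, 0, 0, 0, 0, 0], [0, 0, 0, 0, 0, 0], [0, 0, 0, 0, 0, 0], [0, 0, 0, 0, 0, 0], [0, 0, 0, 0, 0, 0]]]' --claw 0 --squeeze 50

```text
time: 6.48
position: [564.6, -111.4, 222.7]
orientation: [[0.0, -0.053, -0.999], [-0.0, -0.999, 0.053], [-1.0, 0.0, -0.0]]
ft_force: [-1.3, -0.0, 3.3]
opening: 0.246
```

Opening is 21 mm, which matches the knob. Lifting the bolt 15 mm.

Call:
servo_tool --plan '[[[0, 0, 0.15, 0, 0, 0], [0, 0, 0.35, 0, 0, 0], [0, 0, 0.6, 0, 0, 0], [0, 0, 0.85, 0, 0, 0], [0, 0, 1.1, 0, 0, 0], [0, 0, 1.35, 0, 0, 0], [0, 0, 1.5, 0, 0, 0], [0, 0, 1.5, 0, 0, 0], [0, 0, 1.5, 0, 0, 0]]]'

```text
time: 7.23
position: [564.5, -111.3, 237.4]
orientation: [[0.0, -0.053, -0.999], [0.0, -0.999, 0.053], [-1.0, -0.0, -0.0]]
ft_force: [-0.4, 0.1, -1.8]
opening: 0.243
```

Run:
```python
from h import *
import cv2
s=env.snapshot("wrist"); cv2.imwrite("pics/wrist5.png",s["color"][:,:,::-1])
s=env.snapshot("scene"); a=cv2.resize(s["color"][200:380,170:410,::-1],None,fx=3.3,fy=3.3,interpolation=cv2.INTER_CUBIC)
cv2.imwrite(f"pics/scene5.png",a)
```

```text
(no output)
```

View pics/wrist5.png

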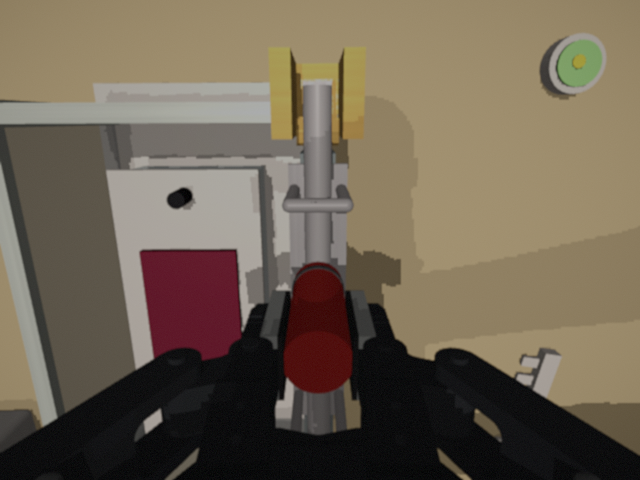

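View pics/scene5.png

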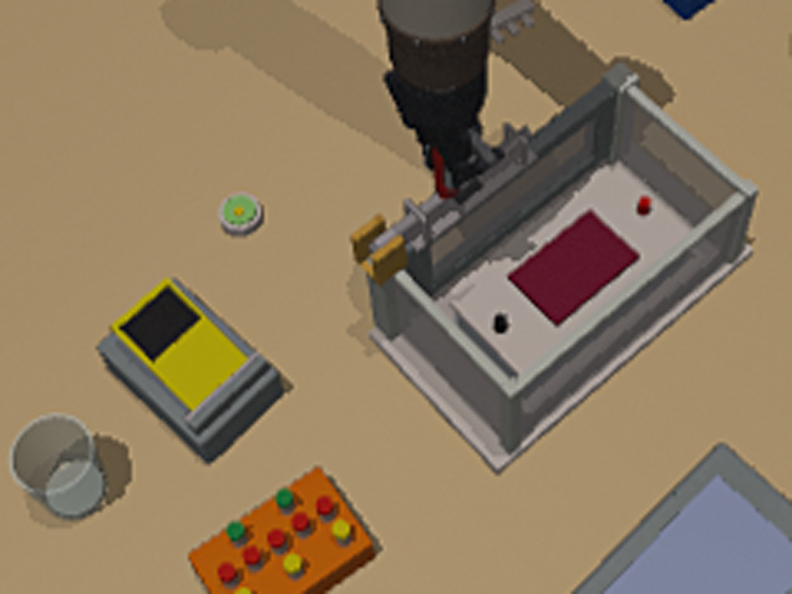

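The bolt came up with the fingers: the rod sits nearer the staple top, and the force is −1.8 N, about the bolt's weight. Drawing it along (0.047, 0.999).

Call:
servo_tool --plan '[[[0.01, 0.1, 0, 0, 0, 0], [0.02, 0.3, 0, 0, 0, 0], [0.03, 0.55, 0, 0, 0, 0], [0.04, 0.85, 0, 0, 0, 0], [0.05, 1.15, 0, 0, 0, 0], [0.07, 1.45, 0, 0, 0, 0], [0.08, 1.75, 0, 0, 0, 0], [0.1, 2.05, 0, 0, 0, 0], [0.11, 2.35, 0, 0, 0, 0], [0.12, 2.6, 0, 0, 0, 0], [0.13, 2.8, 0, 0, 0, 0], [0.13, 2.8, 0, 0, 0, 0]]]'

```text
time: 8.33
position: [565.9, -82.8, 237.3]
orientation: [[0.0, -0.053, -0.999], [0.0, -0.999, 0.053], [-1.0, -0.0, -0.0]]
ft_force: [0.9, -0.4, -1.2]
opening: 0.243
```

Run:
```python
from h import *
import cv2
s=env.snapshot("wrist"); cv2.imwrite("pics/wrist6.png",s["color"][:,:,::-1])
```

```text
(no output)
```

View pics/wrist6.png

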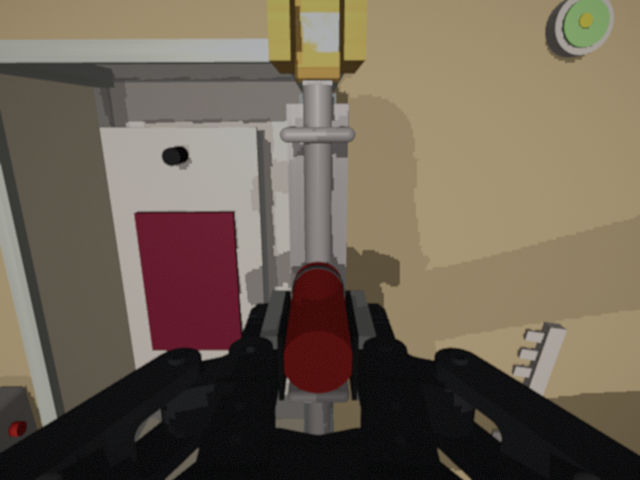

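The nose at (318,82) is now at the keeper's edge. Drawing 16 mm more.

Call:
servo_tool --plan '[[[0.01, 0.15, 0, 0, 0, 0], [0.02, 0.35, 0, 0, 0, 0], [0.03, 0.6, 0, 0, 0, 0], [0.04, 0.85, 0, 0, 0, 0], [0.05, 1.1, 0, 0, 0, 0], [0.06, 1.3, 0, 0, 0, 0], [0.07, 1.5, 0, 0, 0, 0], [0.08, 1.6, 0, 0, 0, 0], [0.08, 1.6, 0, 0, 0, 0], [0.08, 1.6, 0, 0, 0, 0]]]'

```text
time: 9.22
position: [566.7, -67.1, 237.3]
orientation: [[0.0, -0.053, -0.999], [0.0, -0.999, 0.053], [-1.0, -0.0, -0.0]]
ft_force: [0.0, -0.6, -1.6]
opening: 0.242
```

```bash
python3 -c "
import numpy as np
x,y=-8.0,-169.4
for t in np.radians([0.5,1.5,3,5,7,9,11,13,15,17,19,21,23,24,25]):
  c,s=np.cos(t),np.sin(t);print(round(t,3),round((x*c+y*s-x)/10,2),round((-x*s+y*c-y)/10,2))"
```

```text
0.009 -0.15 0.01
0.026 -0.44 0.03
0.052 -0.89 0.07
0.087 -1.47 0.13
0.122 -2.06 0.22
0.157 -2.64 0.33
0.192 -3.22 0.46
0.227 -3.79 0.61
0.262 -4.36 0.78
0.297 -4.92 0.97
0.332 -5.47 1.18
0.367 -6.02 1.41
0.401 -6.56 1.66
0.419 -6.82 1.79
0.436 -7.08 1.93
```

Call:
servo_tool --plan '[[[-0.15, 0.01, 0, 0, 0, -0.009], [-0.44, 0.03, 0, 0, 0, -0.026], [-0.89, 0.07, 0, 0, 0, -0.052], [-1.47, 0.13, 0, 0, 0, -0.087], [-2.06, 0.22, 0, 0, 0, -0.122], [-2.64, 0.33, 0, 0, 0, -0.157], [-2.64, 0.33, 0, 0, 0, -0.157]]]'

```text
time: 9.8
position: [538.9, -63.6, 237.4]
orientation: [[-0.001, -0.21, -0.978], [0.001, -0.978, 0.21], [-1.0, -0.001, 0.001]]
ft_force: [1.7, 0.3, -1.2]
opening: 0.243
```

Run:
```python
from h import *
import cv2
s=env.snapshot("wrist"); cv2.imwrite("pics/wrist7.png",s["color"][:,:,::-1])
s=env.snapshot("scene"); a=cv2.resize(s["color"][200:380,170:410,::-1],None,fx=3.3,fy=3.3,interpolation=cv2.INTER_CUBIC)
cv2.imwrite(f"pics/scene7.png",a)
r=env.read_state();print(r["ft_force"],r["wrist_torque"])
```

```text
[ 3.7129984  -0.26921418 -1.98404748] [-0.1046534  -0.8727513   0.08356917]
```

View pics/wrist7.png

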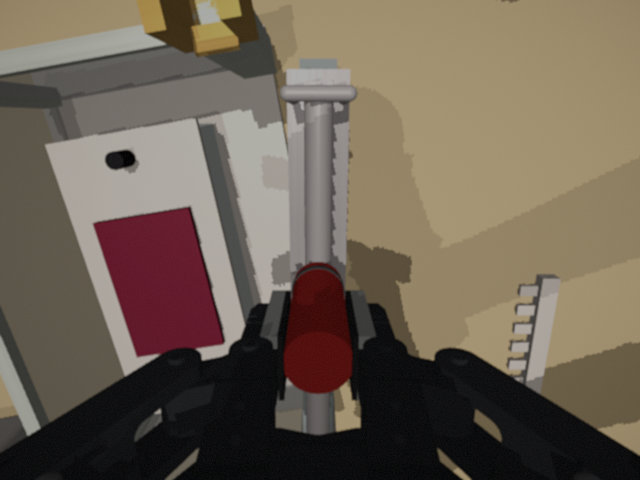

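View pics/scene7.png

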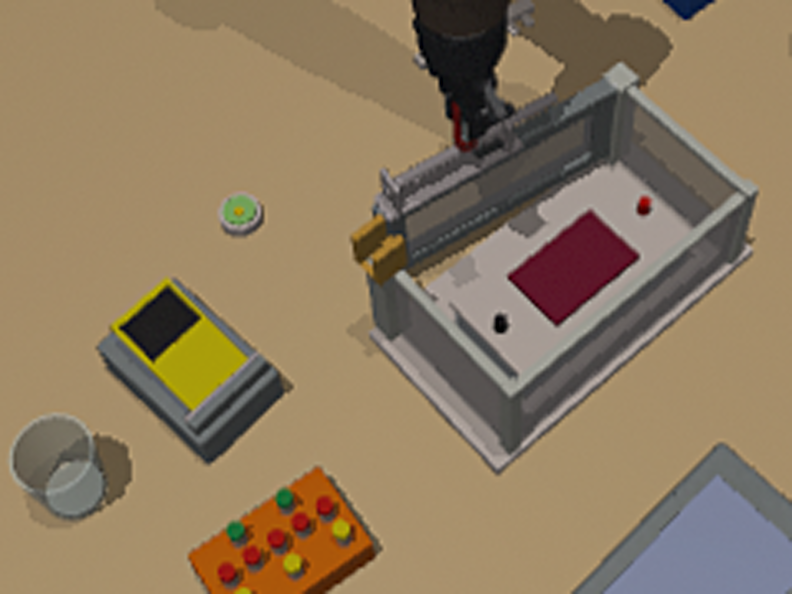

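The gate is swinging freely, with the nose clear of the keeper and the rod still aligned with the fingers. Continuing to 25°.

Call:
servo_tool --plan '[[[-0.3, 0.06, 0, 0, 0, -0.018], [-0.87, 0.2, 0, 0, 0, -0.053], [-1.43, 0.36, 0, 0, 0, -0.087], [-2.0, 0.54, 0, 0, 0, -0.122], [-2.56, 0.74, 0, 0, 0, -0.157], [-3.11, 0.96, 0, 0, 0, -0.192], [-3.65, 1.2, 0, 0, 0, -0.227], [-4.05, 1.4, 0, 0, 0, -0.253], [-4.36, 1.55, 0, 0, 0, -0.273], [-4.44, 1.6, 0, 0, 0, -0.279], [-4.44, 1.6, 0, 0, 0, -0.279], [-4.44, 1.6, 0, 0, 0, -0.279]]]'

```text
time: 10.9
position: [496.2, -48.2, 237.5]
orientation: [[0.001, -0.469, -0.883], [-0.0, -0.883, 0.469], [-1.0, -0.0, -0.001]]
ft_force: [3.6, 0.0, -1.1]
opening: 0.242
```

Call:
servo_tool --plan '[[[0, 0, 0, 0, 0, 0], [0, 0, 0, 0, 0, 0], [0, 0, 0, 0, 0, 0], [0, 0, 0, 0, 0, 0], [0, 0, 0, 0, 0, 0], [0, 0, 0, 0, 0, 0]]]'

```text
time: 11.4
position: [496.0, -48.1, 237.3]
orientation: [[0.0, -0.47, -0.883], [0.0, -0.883, 0.47], [-1.0, -0.0, -0.0]]
ft_force: [3.4, -1.0, -1.1]
opening: 0.244
```

Run:
```python
from h import *
import cv2
np.set_printoptions(precision=3,suppress=True)
s=env.snapshot("wrist"); cv2.imwrite("pics/wrist8.png",s["color"][:,:,::-1]);np.savez("w8.npz",**s)
s=env.snapshot("scene"); a=cv2.resize(s["color"][200:380,170:410,::-1],None,fx=3.3,fy=3.3,interpolation=cv2.INTER_CUBIC)
cv2.imwrite(f"pics/scene8.png",a)
r=env.read_state();print(r["time"],r["position"],r["ft_force"],r["wrist_torque"],r["qd"])
```

```text
11.5 [495.928 -48.043 237.347] [ 2.573 -0.342 -1.675] [-0.173 -1.101  0.031] [ 0.002 -0.003  0.    -0.     0.001  0.   ]
```

View pics/wrist8.png

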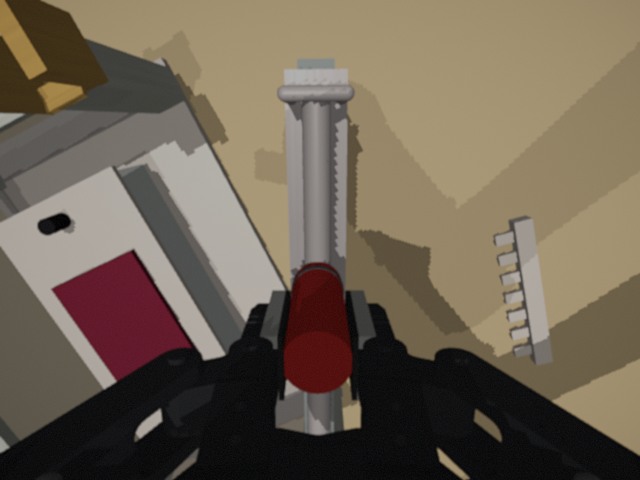

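View pics/scene8.png

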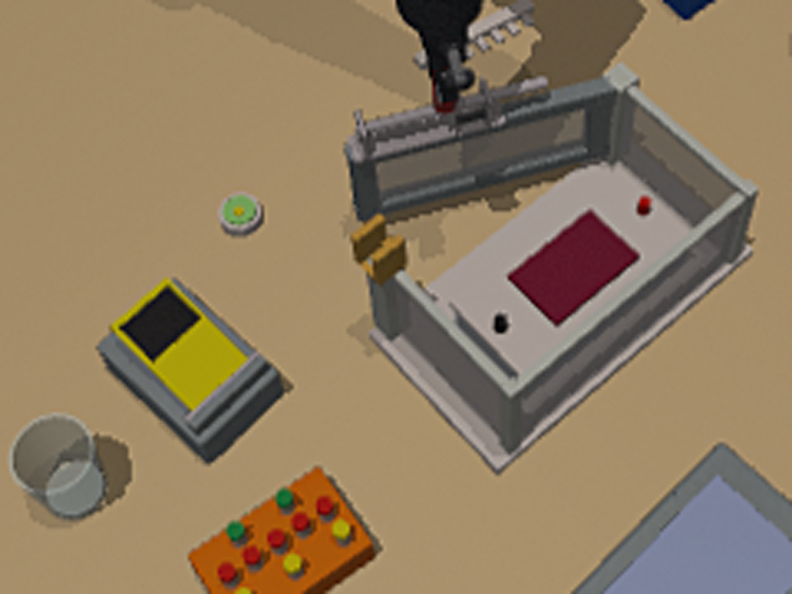

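Run:
```python
from h import *
np.set_printoptions(precision=2,suppress=True)
w3=dict(np.load("w3.npz"));w8=dict(np.load("w8.npz"))
a=atz(w3,[313,179],192)[0];b=atz(w8,[316,93],192)[0]
k0=np.array([564.6,-111.4]);k1=np.array([495.9,-48.0])
print(np.linalg.norm(a[:2]-k0),np.linalg.norm(b[:2]-k1))
l=atz(w8,[[316,97],[318,260]],184);e=l[0]-l[1];print(np.degrees(np.arctan2(-e[0],-e[1])))
H=np.array([574.6,102]);print(np.degrees([np.arctan2(*(H-k)) for k in(a[:2],b[:2])]),a,b)
```

```text
37.88164760405467 81.37727829992721
27.315815371795757
[ 2.62 27.43] [ 563.11 -149.25  192.  ] [ 459.1  -120.58  192.  ]
```

Measured draw is about 44 mm and the gate is at about 24.8°. Drawing another 3 mm along the gate, direction (0.46, 0.89), so the bolt is nearly at its limit.

Call:
servo_tool --plan '[[[0.03, 0.05, 0, 0, 0, 0], [0.06, 0.11, 0, 0, 0, 0], [0.09, 0.17, 0, 0, 0, 0], [0.12, 0.22, 0, 0, 0, 0], [0.14, 0.26, 0, 0, 0, 0], [0.14, 0.26, 0, 0, 0, 0], [0.14, 0.26, 0, 0, 0, 0], [0.14, 0.26, 0, 0, 0, 0], [0.14, 0.26, 0, 0, 0, 0], [0.14, 0.26, 0, 0, 0, 0], [0.14, 0.26, 0, 0, 0, 0]]]'

```text
time: 12.42
position: [497.1, -45.5, 237.3]
orientation: [[-0.0, -0.47, -0.883], [-0.0, -0.883, 0.47], [-1.0, 0.0, 0.0]]
ft_force: [1.9, -1.9, -1.6]
opening: 0.243
```

Run:
```python
from h import *
import cv2
np.set_printoptions(precision=3,suppress=True)
s=env.snapshot("wrist"); cv2.imwrite("pics/wrist9.png",s["color"][:,:,::-1]);np.savez("w9.npz",**s)
s=env.snapshot("side"); cv2.imwrite("pics/side9.png",s["color"][:,:,::-1])
r=env.read_state();print(r["time"],r["position"],r["ft_force"],r["opening"])
```

```text
12.5167 [497.146 -45.496 237.275] [ 2.131 -3.054 -1.332] 0.24494193177888268
```

View pics/wrist9.png

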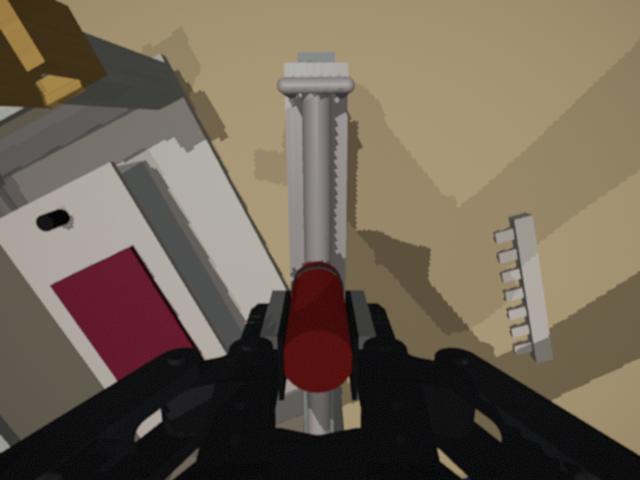

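View pics/side9.png

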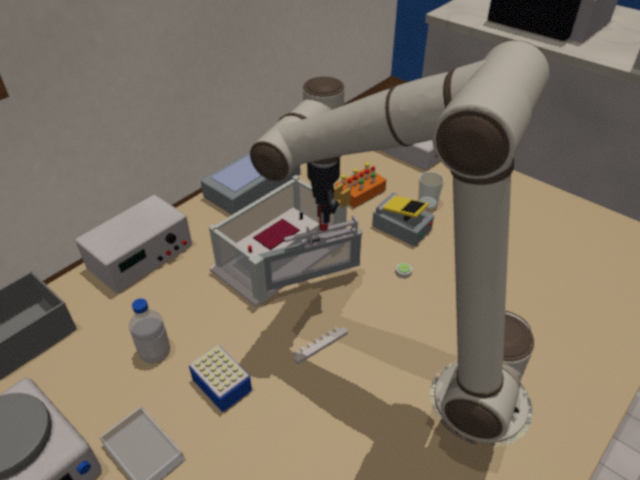

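The staple moved 7 px away from the knob, so the draw is now about 47 mm. The knob is still seated in the fingers and the bystanders are where they started. Handing in.

```bash
python3 -c "
from bench import env
print(env.hand_in())"
```

```text
the job is handed in; nothing more can be done
None
```

I handed the job in at about 12.5 s of the 56 s allowed. The hand-in reports no verdict, so these are my own readings.

- **Power cut-off:** I pressed the paddle down to its stop. The push reached 19.5 N with the fingertips about 19.5 mm below the paddle's rest height, and they barely moved as the force rose. The picture showed the paddle flat on the box, and it sprang back up afterwards.
- **Bolt:** I gripped the knob, lifted the bolt about 15 mm over the lip and drew it about 47 mm. The wrist camera measured 44 mm, and I then drew it 3 mm further; I did not re-measure the total after that.
- **Gate:** It is held about 25° open (24.8° measured from the staple position before that last 3 mm draw). The knob is still in the fingers at 50 N grip, and the wrist reads only about 4 N.
- **Other things:** The bystanders looked unmoved in the last pictures.

The only disagreement was between the cameras: the first knob positions differed by up to about 6 mm. I corrected this with a close wrist view before gripping. No check failed.

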